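# Gauge and clamp a part-folded blank in the bench sheet-metal brake

### The arm

A 6-joint arm with a two-finger parallel gripper is mounted at the origin on the work surface. World frame = base frame: x ahead of the robot, y to its left, z up, the work surface at z = 0. Lengths are in m, angles in degrees, forces in N, time in s.
With the tool pointing down it reaches from about 0.3 to 1 m from the base axis. Payload 5.1 kg.
Tool frame: the origin (TCP) lies between the finger pads; the fingertips stand 8 mm ahead of it and the grasp point (between the pads) lies 11 mm behind it (manip.tip_reach is the distance from the TCP to the fingertips, in m); z points along the fingers, y is the direction in which the jaws open and shut (so a half turn about z gives the same grasp; the last joint's range is limited). The gripper opens to 95 mm and grips with 3 to 60 N. Pads are 20 mm wide; open, the fingers measure 119 mm over their backs; the gripper's body (75 mm by 180 mm) begins 59 mm behind the grasp point.
Start: joints at [-82.082, 7.093, 94.555, -0, 78.352, -4.733], TCP at [0.142, -0.634, 0.223] pointing down, gripper open.
Joint ranges: [-149.61, 149.61], [-58.7, 133.49], [1.44, 155.28], [-77.14, 257.14], [18.33, 153.61], [-166.67, 166.67]. Speed limits (degrees/s): [147.25, 147.25, 180, 180, 180, 180].

### API

Orientations are given as a 3x3 rotation matrix whose columns are the frame's x, y, z axes.
In Python, from plant import manip gives the robot as it stands.
- The arm moves only by the tool drive_tool, never from a script. Its arguments are lists of equal length, an entry for each row: "linear": the shift along the tool's x, y, z in mm, a list of three; "turn": the turn about the tool's z in degrees. A call has 1 to 20 rows; each row is the pose to reach, as a shift and turn from the pose commanded when the call began, along the tool's axes at that moment; what a row does not reach only later rows make up. A row lasts 1/12 s, in which the tool goes at most 41.7 mm and 7.16 degrees, less where a joint would pass 70% of its speed; a pose out of reach is approached as far as the arm can. A call with a gripper value outside its range is refused whole. "jaw" is the gripper command: -1 is shut, 1 is fully open, values between are in proportion, set as the call begins (left out, the last holds). The fingers move at their own pace and stop on an object; "force" is the grip in N (left out, the last holds). Time passes only in rows, so rows that repeat a pose let the fingers close. It gives the time, the measured TCP pose, the force and the opening at its end, in the units of the state.
- manip.state(): the state, without advancing time (a new reading comes with each control period).
- manip.capture(name): name is "scene" or "side" or "wrist"; returns a dict with "img" (420x560x3 uint8, red, green, blue), "depth" (420x560 float32, m along the optical axis (not along the pixel's ray), 0 where there is no reading), "intrinsics" (3x3 intrinsics, pixels), "k1" (the pictures are not rectified: a ray, as slopes to the right and down, at radius r is drawn at 1 + k1 r^2 times it, then the intrinsics apply), "pose" (4x4, takes a point from camera to world coordinates); the wrist camera has in their place "mount" (4x4, takes a point from camera to tool coordinates, whose origin is the TCP and whose axes are the flange's). Camera axes: x right, y down, z forward; pixel columns grow to the right and rows downward; lengths in m; the calibration is good to about 2 mm. A picture is of the moment at which its call begins: read the wrist's pose just before it.
- manip.job_done(): hands the job in, once; it reports no verdict.
The state is a dict: "clock": time; "joint_pos": joint angles; "qd": joint speeds; "joint_efforts": joint torques, N m; "tcp_pos": TCP position; "tool_rot": TCP orientation; "ft_force": force on the tool from outside, world axes, zero at the start; "wrist_torque": the same for the moment, N m; "grip_width": finger opening in m.
Only numpy, scipy, OpenCV 4.12 (cv2) and the standard library are available. Lean on these libraries where they do the work, as an engineer would, in place of code of your own. Each camera call takes 0.05 s, during which the arm holds its last target.

### The job

Set the aluminium blank up in the sheet-metal brake for its second fold: slide it by its upturned flange along the leaf and under the clamping beam until its leading edge sits square against both stops of the back gauge, then pull the red-balled clamp lever all the way over towards you, so that the beam holds the blank there. Feel for the stops gently: they are held only by a thumbscrew and must not be shoved off their setting. Let go of everything, and leave the other things on the bench where they are.

Things in the scene. Friction and masses are not known exactly. Their poses are not given: they have to be found in the camera images.
- brake: Green bench sheet-metal brake, fixed. Origin on the bench under the middle of the beam's front edge; x to its rear (away from the operator), y left. Level steel top at z = 85 mm: bending leaf x -155 to -2, y +-142, then bed x 0 to 160, y +-150. Side frames at y = +-152 to +-174 rise to z = 98 (x -15 to 165) and to 147 (x -6 to 74). Two leaf handles at y = +-118 reach x = -267, below z = 75.
- beam: Clamping beam with a row of steel fingers, across the bed (brake frame x 0 to 55, y +-148 mm); origin as the brake's. Open, its underside is 8 mm above the bed, its top 143 mm above the bench. The lever lowers it onto the blank (touching at about 1.1 rad) and its fingers then spring; as found (lever at 0 to 0.15 rad) it leaves 4 to 5 mm of headroom over the 3 mm blank.
- lever (a joint): Clamp lever angle, rad: 0 open (leaning 0.1 rad rearward from upright), 1.35 its end stop, fully clamped (ball forward and low, towards the operator). It turns about a line along the brake's y through brake-frame x = 35, y = -222, z = 125 mm. Stays where it is left; takes 4 to 10 N at the ball.
- lever_ball (a point): Centre of the red ball, 38 mm across, on the end of the clamp lever at the brake's right-hand end (brake frame y = -222 mm), 125 mm from the lever's axis. The lever rod is 12 mm thick. The ball can turn between two fingers as the lever swings.
- gauge: Back gauge crossbar, fixed on the bed behind the beam. Origin on the bed, middle of its front face (brake frame x = 135, z = 85 mm), axes as the brake's. Two brass stops, 16 mm wide, 14 high, centred 25 mm either side of its middle, reach 30 to 75 mm forward of that face, both alike: set differently each time and not measured, so feel for them. Their thumbscrew slips above about 12 N.
- blank_mid (a point): Centre, half-way up, of the loose 3 mm aluminium blank on the leaf: base 130 mm long (x), 120 wide (y), one 25 mm high flange up across its near end. x points from flange to leading edge. The underside is 12.5 mm below this point, the flange's outer (near) face 65 mm behind it, the leading edge 65 mm ahead. About 0.18 kg; slides with 1 to 2 N.
- hammer: Loose bystander: hammer with a wooden handle, 280 mm long, lying flat; origin under its middle. Leave it alone.
- driver: Loose bystander: screwdriver with a red handle, 200 mm long, lying flat. Leave it alone.
- square: Loose bystander: combination square, 200 mm steel rule with a dark 95 mm head, 20 mm high, lying flat. Leave it alone.
- channel: Loose bystander: an already finished aluminium channel, 60 x 120 mm, 25 mm high, two flanges up. Leave it alone.
- can: Loose bystander: blue-labelled can, 58 mm across, 170 mm high, upright; origin under it. Leave it alone.
- mug: Loose bystander: white mug, 80 mm across, 95 mm high, upright; origin under it. Leave it alone.
- tin: Loose bystander: flat open rivet tray, 100 x 140 mm, 35 mm high; origin under it. Leave it alone.

How it is judged (in metres and radians):
On the way, in this order (a step that is already met when the one before it is completed fails the run):
1. with the clamp still open, the blank has been slid under the beam and sits square against both gauge stops (x of each of stops_c1, stops_c0 in the frame of blank_mid below 0.1165 m and y of stops_c1 in the frame of blank_mid below 0.06 m and y of stops_c0 in the frame of blank_mid above -0.06 m and angle between the x axis of blank_mid and the x axis of brake, either way round below 0.03 rad and value of joint lever below 0.5 rad), for 0.3 s.
2. the clamp lever is pulled over and the beam grips the blank (value of joint lever above 1.2 rad and contact force between blank and beam above 8 N), for 0.2 s.
At the end, for the whole second after the job is handed in: The blank lies under the beam with its leading edge within 1.5 mm of both gauge stops (the middles of both stops inside its width, square to the brake within 0.03 rad), the clamp lever beyond 1.2 rad with the beam pressing on the blank with more than 8 N, all at rest and let go (all of step 2 and x of each of stops_c1, stops_c0 in the frame of blank_mid below 0.1165 m and y of stops_c1 in the frame of blank_mid below 0.06 m and y of stops_c0 in the frame of blank_mid above -0.06 m and angle between the x axis of blank_mid and the x axis of brake, either way round below 0.03 rad and linear speed of blank below 0.01 m/s); the robot touches nothing.
It fails at once if the gauge stops are shoved more than 1 mm off their setting (distance of any of stops_c1, stops_c0 from where it was at the start of the episode above 0.001 m).
It fails at once if another thing on the bench is moved more than 25 mm (distance of any of hammer, driver, square, channel, can, mug, tin from where it was at the start of the episode above 0.025 m).
It also fails if it takes over 61 s, if anything falls off the work surface, if the arm or the gripper's body presses on something with over 40 N, if the wrist force passes 120 N, or if a joint passes its speed limit or range.

## Working session

There is one attempt and no reset: what is moved stays moved. The work goes in short steps, Python scripts to look and compute and a tool call to move; the robot and the scene stay as the last step left them, time stands still between calls to the robot, and variables do not carry over. Pictures are saved under pics/ and viewed, and the job is handed in when it is done.

Besides the shell and the picture viewer there is one more tool, called after ">>>" as name(argument=value, ...), one argument or row to a line, values as JSON. drive_tool: Moves the arm, as the interface text tells. Its arguments: {"type":"object","properties":{"linear":{"type":"array"},"turn":{"type":"array"},"jaw":{"type":"number"},"force":{"type":"number"}},"required":["linear","turn"]}

```bash
ls; mkdir -p pics; cat > h.py <<'E'
import numpy as np, cv2
from plant import manip
def cap(n,f=None):
    s=manip.state(); c=manip.capture(n)
    if 'pose' in c: P=np.array(c['pose'])
    else:
        T=np.eye(4);T[:3,:3]=s['tool_rot'];T[:3,3]=s['tcp_pos'];P=T@np.array(c['mount'])
    np.savez('pics/%s.npz'%(f or n),img=c['img'],depth=c['depth'],K=c['intrinsics'],k1=c['k1'],P=P)
    cv2.imwrite('pics/%s.png'%(f or n),cv2.cvtColor(c['img'],cv2.COLOR_RGB2BGR))
def ray(d,u,v):
    K=d['K'];k=float(d['k1']);x=(u-K[0,2])/K[0,0];y=(v-K[1,2])/K[1,1];a,b=x,y
    for _ in range(20):
        f=1+k*(a*a+b*b);a,b=x/f,y/f
    return np.array([a,b,1.])
def pt(d,u,v):  # via depth
    z=np.median(d['depth'][int(v)-1:int(v)+2,int(u)-1:int(u)+2]);p=ray(d,u,v)*z
    return d['P'][:3,:3]@p+d['P'][:3,3]
def ptz(d,u,v,z): # on plane z
    r=d['P'][:3,:3]@ray(d,u,v);o=d['P'][:3,3];return o+r*(z-o[2])/r[2]
def proj(d,p):
    q=d['P'][:3,:3].T@(np.asarray(p)-d['P'][:3,3]);a=q[:2]/q[2];f=1+float(d['k1'])*(a@a)
    return np.array([d['K'][0,0]*a[0]*f+d['K'][0,2],d['K'][1,1]*a[1]*f+d['K'][1,2]])
def load(f): return dict(np.load('pics/%s.npz'%f))
E
python3 - <<'E'
from h import *
for n in('scene','side','wrist'):
    cap(n); d=load(n); print(n,d['P'].round(3).tolist(),d['K'].round(1).tolist(),d['k1'])
print(manip.state())
E
```

```text
pics
scene [[0.805, 0.507, -0.308, 0.893], [0.593, -0.678, 0.435, -0.579], [0.012, -0.533, -0.846, 1.278], [0.0, 0.0, 0.0, 1.0]] [[450.3, 0.0, 279.1], [0.0, 450.3, 207.2], [0.0, 0.0, 1.0]] -0.10618868113042486
side [[0.998, -0.044, 0.044, 0.426], [-0.061, -0.589, 0.806, -1.19], [-0.01, -0.807, -0.591, 1.028], [0.0, 0.0, 0.0, 1.0]] [[499.4, 0.0, 281.7], [0.0, 499.4, 211.6], [0.0, 0.0, 1.0]] 0.03876277306125503
wrist [[0.219, -0.932, -0.289, 0.223], [-0.976, -0.21, -0.062, -0.615], [-0.003, 0.296, -0.955, 0.383], [0.0, 0.0, 0.0, 1.0]] [[350.3, 0.0, 280.0], [0.0, 350.3, 214.7], [0.0, 0.0, 1.0]] -0.006449271827427214
{'clock': 0.15, 'joint_pos': array([-8.20829232e+01,  7.12711519e+00,  9.46164457e+01, -8.08050604e-04,
        7.83532458e+01, -4.73333811e+00]), 'qd': array([ 0.04723124, -0.09112499, -0.25351048, -0.1205784 , -0.02691856,
       -0.03229101]), 'joint_efforts': array([ 5.38227923e-04, -4.18194079e+01, -3.60472262e+01,  7.75709376e-02,
        4.69015783e-02, -1.08915383e-04]), 'tcp_pos': array([ 0.14224233, -0.63373474,  0.22164106]), 'tool_rot': array([[ 9.75723828e-01,  2.19004454e-01, -2.46405455e-04],
       [ 2.19004557e-01, -9.75722404e-01,  1.67158751e-03],
       [ 1.25661786e-04, -1.68497168e-03, -9.99998573e-01]]), 'ft_force': array([-0.79458196,  0.70897426, -0.3089078 ]), 'wrist_torque': array([ 0.01034035, -0.01849903,  0.00334103]), 'grip_width': 0.09454179245617644}
```

View pics/scene.png

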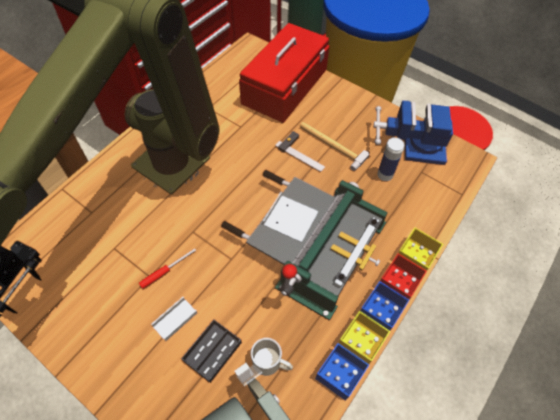

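View pics/side.png

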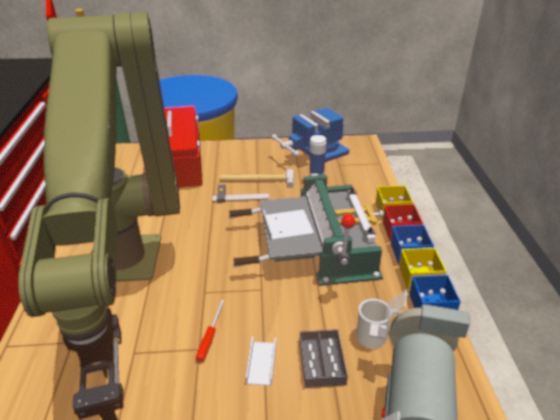

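View pics/wrist.png

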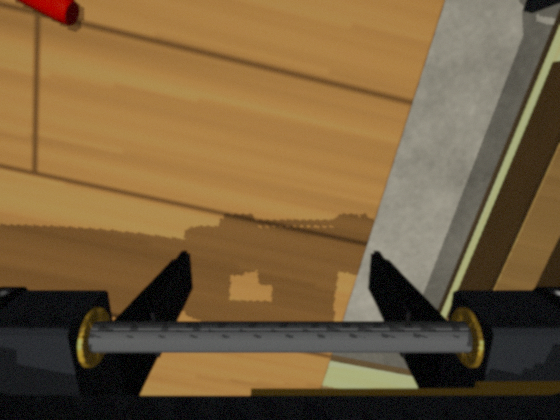

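```bash
python3 - <<'E'
from h import *
for n,(x,y,w,h),s in(('scene',(215,160,190,165),4),('side',(225,165,165,130),4.8)):
    d=load(n);im=cv2.cvtColor(d['img'][y:y+h,x:x+w],cv2.COLOR_RGB2BGR)
    im=cv2.resize(im,None,fx=s,fy=s,interpolation=cv2.INTER_CUBIC)
    for i in range(0,w,20): cv2.putText(im,str(x+i),(int(i*s),8),0,.35,(0,0,255));cv2.line(im,(int(i*s),0),(int(i*s),4),(0,0,255))
    for i in range(0,h,20): cv2.putText(im,str(y+i),(0,int(i*s)+4),0,.35,(0,0,255))
    cv2.imwrite('pics/%s_c.png'%n,im)
E
```

```text
(no output)
```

View pics/scene_c.png

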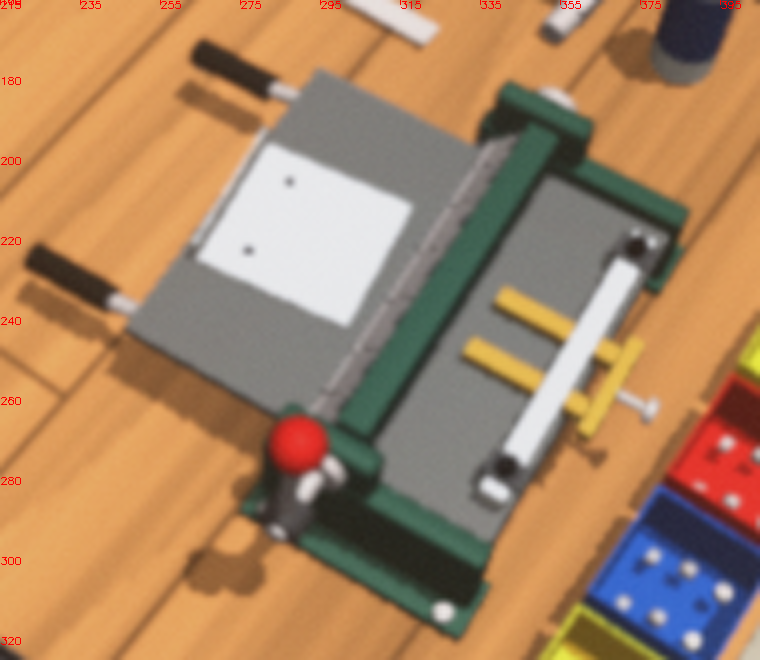

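View pics/side_c.png

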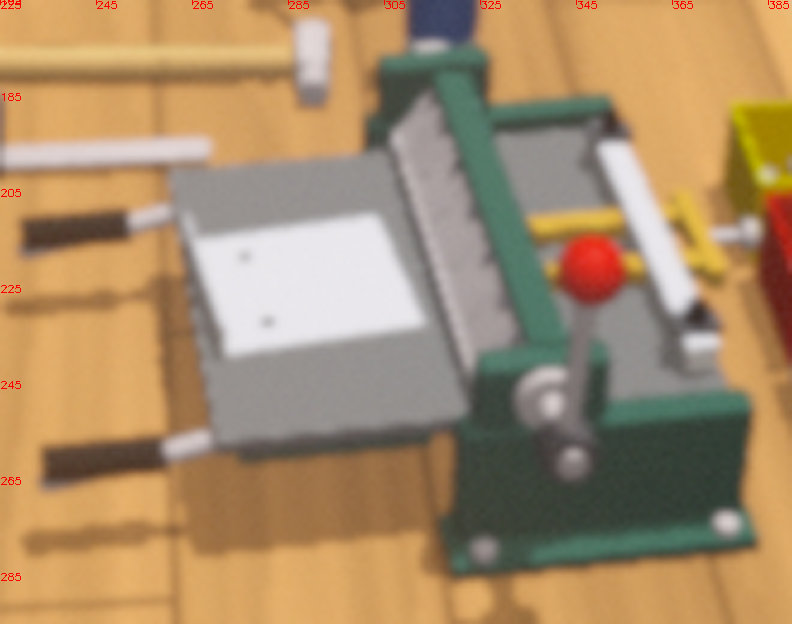

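```bash
cat >> h.py <<'E'
def sc(u,v): return (215+u/4,160+v/4)
def sd(u,v): return (225+u/4.8,165+v/4.8)
E
python3 - <<'E'
from h import *
from scipy.optimize import least_squares
S=load('scene');D=load('side')
obs=[(S,sc(320,70),(-155,142,85)),(S,sc(126,328),(-155,-142,85)),
(D,sd(172,170),(-155,142,85)),(D,sd(213,448),(-155,-142,85)),(S,sc(281,414),(-6,-142,85)),
(S,sc(556,172),(55,148,85)) ,(S,sc(487,545),(160,-150,85)),(D,sd(466,414),(-4,-142,85))]
for d,uv,b in obs[:]: print(ptz(d,*uv,b[2]/1e3).round(4), pt(d,*uv).round(3))
def B(p,b):
    c,s=np.cos(p[2]),np.sin(p[2]);b=np.array(b)/1e3;return np.array([p[0]+c*b[0]-s*b[1],p[1]+s*b[0]+c*b[1],b[2]])
use=[0,1,2,3,4,7]
r=least_squares(lambda p:np.concatenate([proj(obs[i][0],B(p,obs[i][2]))-obs[i][1] for i in use]),[.7,-.2,0])
print(r.x,np.degrees(r.x[2]),r.fun.reshape(-1,2).round(1).tolist())
np.save('pics/brake.npy',r.x)
p=r.x
# blank
def inv(w): 
    c,s=np.cos(p[2]),np.sin(p[2]);q=w[:2]-p[:2];return np.array([c*q[0]+s*q[1],-s*q[0]+c*q[1],w[2]])*1e3
for d,uvs in((S,[sc(413,205),sc(347,327),sc(267,140),sc(193,245)]),(D,[sd(380,213),sd(424,322)])):
    for uv in uvs: print('blank',inv(ptz(d,*uv,.088)).round(1))
for d,uv in((S,sc(266,140)),(S,sc(193,246)),(D,sd(183,211)),(D,sd(224,330))): print('flange top',inv(ptz(d,*uv,.110)).round(1))
print('ball',inv(pt(S,*sc(299,441))),inv(pt(D,*sd(590,268))))
print('tips top',[inv(ptz(S,*sc(*q),.099)).round(1) for q in((500,292),(467,343))])
print('tips top',[inv(pt(S,*sc(*q))).round(1) for q in((505,298),(472,348))])
E
```

```text
[0.4323 0.1583 0.085 ] [0.431 0.16  0.082]
[ 0.4535 -0.1224  0.085 ] [ 0.424 -0.092  0.005]
[0.431  0.1629 0.085 ] [0.431 0.278 0.005]
[ 0.4473 -0.1256  0.085 ] [ 0.448 -0.105  0.067]
[ 0.5877 -0.1103  0.085 ] [ 0.602 -0.132  0.141]
[0.6394 0.1894 0.085 ] [0.64  0.187 0.089]
[ 0.763  -0.1061  0.085 ] [ 0.764 -0.111  0.098]
[ 0.5999 -0.1059  0.085 ] [ 0.597 -0.125  0.102]
[0.59338465 0.02988718 0.06234046] 3.571845263595939 [[0.0, -1.1], [-1.4, -1.3], [-0.4, 0.2], [0.0, -1.0], [2.0, 2.1], [-0.3, 1.4]]
blank [-23.1  65.8  88. ]
blank [-10.6 -53.8  88. ]
blank [-150.9   54.8   88. ]
blank [-146.2  -57.7   88. ]
blank [-21.   69.6  88. ]
blank [-12.2 -49.1  88. ]
flange top [-143.9   41.7  110. ]
flange top [-138.2  -68.9  110. ]
flange top [-153.2   59.5  110. ]
flange top [-140.   -67.5  110. ]
ball [  46.73716764 -223.6175369   268.17647255] [  39.10974597 -231.12372463  262.49698507]
tips top [array([72.8, 28.9, 99. ]), array([ 73. , -22.2,  99. ])]
tips top [array([78.1, 27.5, 97. ]), array([ 78. , -23.3,  98.1])]
```

>>> drive_tool(
  linear=[
    [526, -558, -130],
    [526, -558, -130],
    [526, -558, -130],
    [526, -558, -130],
    [526, -558, -130],
    [526, -558, -130],
    [526, -558, -130],
    [526, -558, -130],
    [526, -558, -130],
    [526, -558, -130],
    [526, -558, -130],
    [526, -558, -130],
    [526, -558, -130],
    [526, -558, -130],
    [526, -558, -130],
    [526, -558, -130],
    [526, -558, -130],
    [526, -558, -130],
    [526, -558, -130],
    [526, -558, -130],
  ],
  turn=[-81, -81, -81, -81, -81, -81, -81, -81, -81, -81, -81, -81, -81, -81, -81, -81, -81, -81, -81, -81],
  jaw=-0.1,
)

```text
clock: 1.82
tcp_pos: [0.535, 0.0295, 0.3531]
tool_rot: [[-0.069, 0.998, 0.001], [0.998, 0.069, 0.002], [0.002, 0.001, -1.0]]
ft_force: [-0.1, 0.1, 0.7]
grip_width: 0.0427
```

>>> drive_tool(
  linear=[
    [0, 0, 0],
    [0, 0, 0],
    [0, 0, 0],
  ],
  turn=[0, 0, 0],
)

```text
clock: 2.07
tcp_pos: [0.5328, 0.0246, 0.3522]
tool_rot: [[-0.062, 0.998, -0.001], [0.998, 0.062, -0.0], [-0.0, -0.001, -1.0]]
ft_force: [0.3, 0.5, 0.6]
grip_width: 0.0425
```

```bash
python3 - <<'E'
from h import *
cap('wrist','w1'); d=load('w1')
s=manip.state();print(s['tcp_pos'],s['tool_rot'],s['ft_force'],s['grip_width'],s['clock'])
im=cv2.cvtColor(d['img'],cv2.COLOR_RGB2BGR);cv2.imwrite('pics/w1.png',cv2.resize(im,(800,600),interpolation=cv2.INTER_CUBIC))
E
```

```text
[0.53282083 0.02437461 0.35230171] [[-6.19087683e-02  9.98081649e-01 -5.70390560e-04]
 [ 9.98081806e-01  6.19086910e-02 -1.52204899e-04]
 [-1.16600784e-04 -5.78719258e-04 -9.99999826e-01]] [ 0.19862035 -0.28106423 -0.22813384] 0.042914707464635854 2.1167
```

View pics/w1.png

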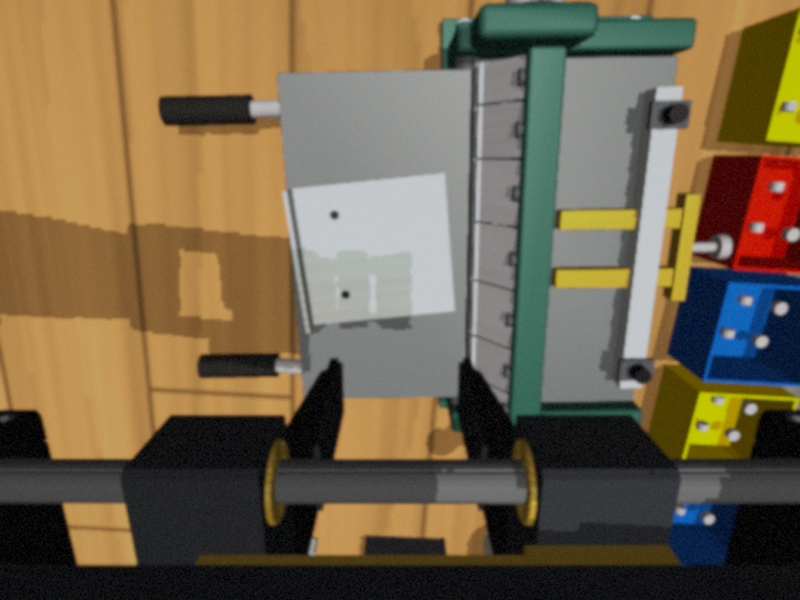

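```bash
python3 - <<'E'
from h import *
d=load('w1')
x,y,w,h,s=185,30,220,260,3
im=cv2.cvtColor(d['img'][y:y+h,x:x+w],cv2.COLOR_RGB2BGR)
im=cv2.resize(im,None,fx=s,fy=s,interpolation=cv2.INTER_CUBIC)[:600]
cv2.imwrite('pics/w1c.png',im)
E
```

```text
(no output)
```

View pics/w1c.png

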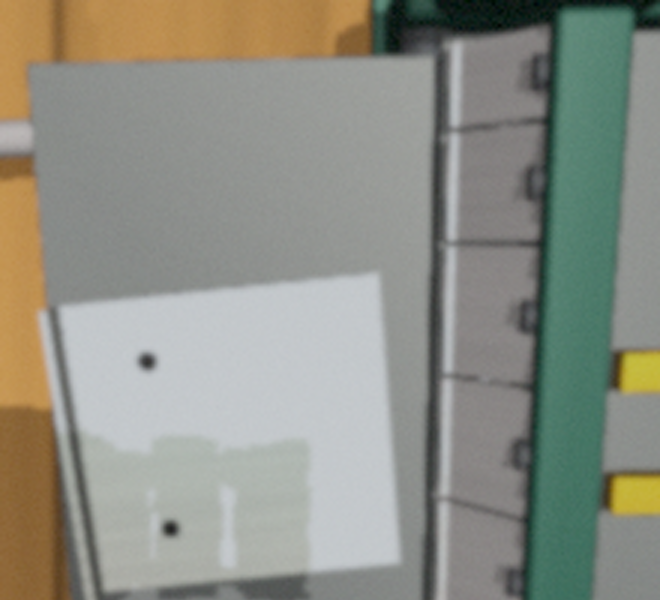

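```bash
cat >> h.py <<'E'
def B(p,b):
    c,s=np.cos(p[2]),np.sin(p[2]);b=np.array(b)/1e3;return np.array([p[0]+c*b[0]-s*b[1],p[1]+s*b[0]+c*b[1],b[2]])
def inv(p,w):
    c,s=np.cos(p[2]),np.sin(p[2]);q=w[:2]-p[:2];return np.array([c*q[0]+s*q[1],-s*q[0]+c*q[1],w[2]])*1e3
E
python3 - <<'E'
from h import *
from scipy.optimize import least_squares
W=load('w1');S=load('scene');D=load('side')
c=lambda u,v:(185+u/3,30+v/3)
ow=[(W,c(30,65),(-155,142,85)),(W,c(437,55),(-2,142,85)),(W,(211.4,277.9),(-155,-142,85))]
og=[(S,sc(320,70),(-155,142,85)),(S,sc(126,328),(-155,-142,85)),
(D,sd(172,170),(-155,142,85)),(D,sd(213,448),(-155,-142,85)),(D,sd(466,414),(-4,-142,85))]
for nm,obs in(('w',ow),('g',og)):
    r=least_squares(lambda p:np.concatenate([proj(o[0],B(p,o[2]))-o[1] for o in obs]),[.6,0,0])
    p=r.x;print(nm,p.round(4),np.degrees(p[2]).round(2),r.fun.reshape(-1,2).round(1).tolist())
    if nm=='w':
        np.save('pics/brake.npy',p)
        print('lead',[inv(p,ptz(W,*c(*q),.088)).round(1) for q in((379,272),(401,565))])
        print('flange top',[inv(p,ptz(W,*c(*q),.110)).round(1) for q in((40,311),(90,600))])
        print('flange top end',inv(p,ptz(W,*(308*.7,331*.7),.110)).round(1))
        print('fingers edge x=0,z93?',[inv(p,ptz(W,*c(*q),.093)).round(1) for q in((442,100),(432,500))])
        print('stops z99',[inv(p,ptz(W,*c(*q),.099)).round(1) for q in((620,372),(611,495))])
        print('beam rear top z143',[inv(p,ptz(W,*c(*q),.143)).round(1) for q in((613,372),(603,495))])
    print('stops scene',[inv(p,ptz(S,*sc(*q),.099)).round(1) for q in((500,292),(467,343))])
E
```

```text
w [0.5916 0.0324 0.0732] 4.19 [[-0.6, -1.1], [0.3, 0.5], [0.3, 1.0]]
lead [array([-23.1,  64.5,  88. ]), array([-11.9, -56.1,  88. ])]
flange top [array([-152.1,   52.6,  110. ]), array([-140.8,  -62.7,  110. ])]
flange top end [-140.3  -64.9  110. ]
fingers edge x=0,z93? [array([ -1.1, 126.1,  93. ]), array([ -0.3, -26.5,  93. ])]
stops z99 [array([71.1, 26. , 99. ]), array([ 71.6, -23.7,  99. ])]
beam rear top z143 [array([ 54.8,  31.8, 143. ]), array([ 54.8, -12.6, 143. ])]
stops scene [array([74.7, 25.4, 99. ]), array([ 74.3, -25.6,  99. ])]
g [0.5949 0.0304 0.0695] 3.98 [[0.0, -0.9], [-0.8, -0.7], [-0.2, 0.3], [0.9, -0.9], [0.5, 1.3]]
stops scene [array([71.5, 27.9, 99. ]), array([ 71.3, -23.1,  99. ])]
```

>>> drive_tool(
  linear=[
    [-4, -40, 40],
    [-4.5, -86, 80],
    [-4.5, -86, 120],
    [-4.5, -86, 155],
    [-4.5, -86, 185],
    [-4.5, -86, 205],
    [-4.5, -86, 215],
    [-4.5, -86, 220],
    [-4.5, -86, 220],
    [-4.5, -86, 220],
    [-4.5, -86, 220],
  ],
  turn=[-5.8, -5.8, -5.8, -5.8, -5.8, -5.8, -5.8, -5.8, -5.8, -5.8, -5.8],
)

```text
clock: 3.03
tcp_pos: [0.4497, 0.0152, 0.1353]
tool_rot: [[-0.164, 0.986, 0.004], [0.986, 0.164, -0.0], [-0.001, 0.004, -1.0]]
ft_force: [0.1, -0.2, -0.8]
grip_width: 0.0429
```

```bash
python3 - <<'E'
from h import *
cap('wrist','w2'); d=load('w2');cap('side','s2');cap('scene','c2')
s=manip.state();print(s['tcp_pos'],s['tool_rot'],s['ft_force'],s['grip_width'],s['clock'])
im=cv2.cvtColor(d['img'],cv2.COLOR_RGB2BGR);cv2.imwrite('pics/w2.png',cv2.resize(im,(800,600),interpolation=cv2.INTER_CUBIC))
im=cv2.imread('pics/s2.png')[130:330,180:400];cv2.imwrite('pics/s2c.png',cv2.resize(im,None,fx=3,fy=3,interpolation=cv2.INTER_CUBIC))
p=np.load('pics/brake.npy');r=np.array(s['tool_rot'])
for dy in(-22,22): print(inv(p,s['tcp_pos']+r[:,1]*dy/1e3))
E
```

```text
[0.44896138 0.01539469 0.13433808] [[-1.64251089e-01  9.86414338e-01  2.88687678e-03]
 [ 9.86418302e-01  1.64252469e-01 -2.45871379e-04]
 [-7.16707692e-04  2.80728345e-03 -9.99995803e-01]] [-0.13101405  0.70471921 -0.55993023] 0.043019191696248564 3.1833
[-165.41694369   -8.54900938  134.27632163]
[-121.60256989   -4.51349313  134.3998421 ]
```

View pics/w2.png

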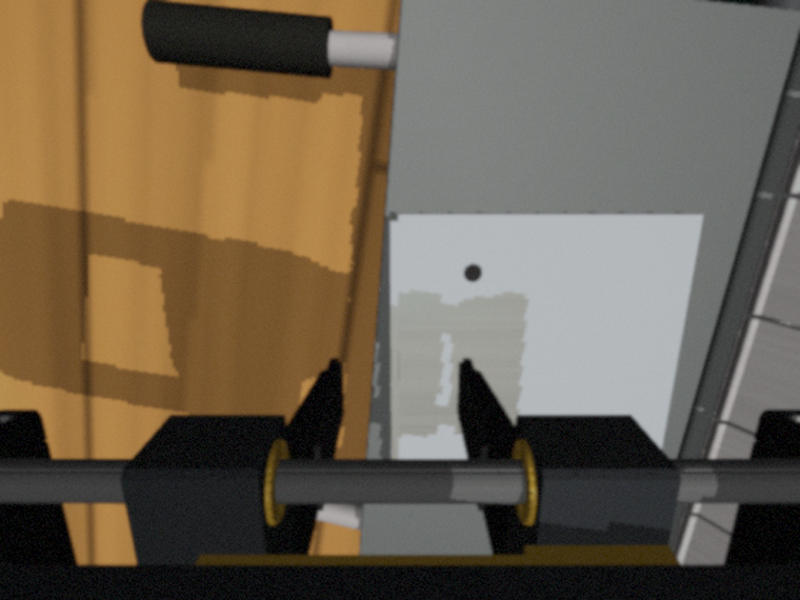

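View pics/s2c.png

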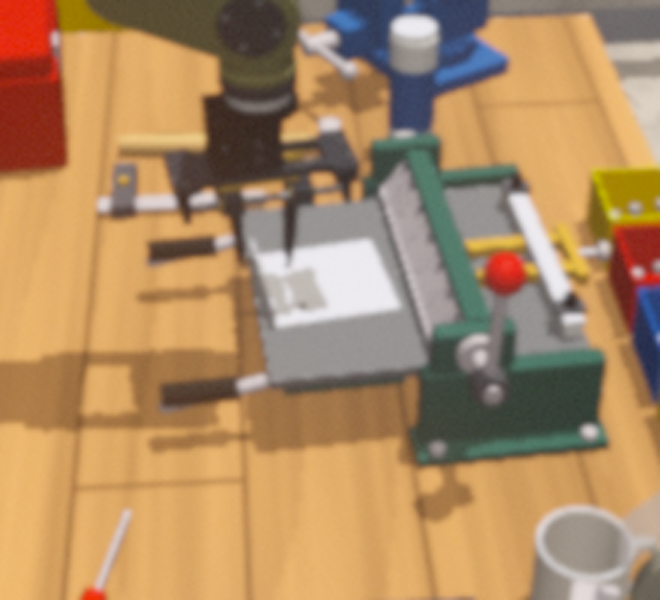

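```bash
python3 - <<'E'
from h import *
d=load('w2');p=np.load('pics/brake.npy')
s=manip.state();R=np.array(s['tool_rot'])
for q in((387,216),(372,440),(380,330)):
    for z in(.110,.085):
        w=ptz(d,q[0]*.7,q[1]*.7,z);print(q,z,inv(p,w).round(1),(R.T@(w-s['tcp_pos'])*1e3).round(1))
im=cv2.cvtColor(d['img'][130:340,220:360],cv2.COLOR_RGB2BGR);cv2.imwrite('pics/w2c.png',cv2.resize(im,None,fx=2.8,fy=2.8,interpolation=cv2.INTER_CUBIC))
E
```

```text
(387, 216) 0.11 [-154.3   54.2  110. ] [61.5 -5.2 24.3]
(387, 216) 0.085 [-154.5   51.1   85. ] [58.4 -5.8 49.3]
(372, 440) 0.11 [-152.8  -40.7  110. ] [-33.2 -12.4  24.3]
(372, 440) 0.085 [-152.8  -56.5   85. ] [-48.8 -14.   49.3]
(380, 330) 0.11 [-153.3    9.3  110. ] [16.6 -8.4 24.3]
(380, 330) 0.085 [-153.4    0.2   85. ] [ 7.6 -9.4 49.3]
```

View pics/w2c.png

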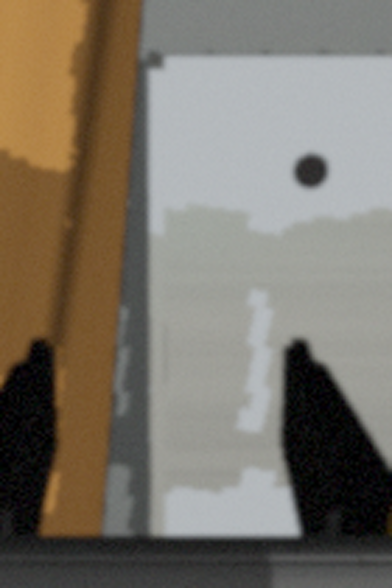

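>>> drive_tool(
  linear=[
    [0, -2, 12],
    [0, -2, 22],
    [0, -2, 28],
    [0, -2, 31],
    [0, -2, 31.5],
    [0, -2, 31.5],
    [0, -2, 31.5],
  ],
  turn=[0, 0, 0, 0, 0, 0, 0],
)

```text
clock: 3.77
tcp_pos: [0.446, 0.0151, 0.1013]
tool_rot: [[-0.164, 0.986, 0.0], [0.986, 0.164, -0.0], [-0.0, 0.0, -1.0]]
ft_force: [0.3, 0.0, 0.3]
grip_width: 0.0427
```

>>> drive_tool(
  linear=[
    [0, 0, 0],
    [0, 0, 0],
    [0, 0, 0],
    [0, 0, 0],
    [0, 0, 0],
    [0, 0, 0],
    [0, 0, 0],
    [0, 0, 0],
  ],
  turn=[0, 0, 0, 0, 0, 0, 0, 0],
  jaw=-1,
  force=15,
)

```text
clock: 4.43
tcp_pos: [0.446, 0.0152, 0.1012]
tool_rot: [[-0.164, 0.986, 0.0], [0.986, 0.164, 0.0], [-0.0, 0.0, -1.0]]
ft_force: [0.6, -0.1, -0.3]
grip_width: 0.0028
```

>>> drive_tool(
  linear=[
    [0, 1, 0],
    [0, 3, 0],
    [0, 6, 0],
    [-0.2, 10, 0],
    [-0.3, 14, 0],
    [-0.5, 19, 0],
    [-0.6, 24, 0],
    [-0.7, 29, 0],
    [-0.8, 34, 0],
    [-0.9, 39, 0],
    [-1, 44, 0],
    [-1.1, 49, 0],
    [-1.2, 54, 0],
    [-1.4, 59, 0],
    [-1.5, 63, 0],
    [-1.6, 67, 0],
    [-1.7, 70, 0],
    [-1.7, 72, 0],
    [-1.7, 72, 0],
    [-1.7, 72, 0],
  ],
  turn=[0.5, 1.3, 2.1, 2.9, 3.7, 4.5, 5.3, 5.3, 5.3, 5.3, 5.3, 5.3, 5.3, 5.3, 5.3, 5.3, 5.3, 5.3, 5.3, 5.3],
)

```text
clock: 6.1
tcp_pos: [0.5179, 0.0254, 0.1012]
tool_rot: [[-0.072, 0.997, 0.002], [0.997, 0.072, 0.0], [-0.0, 0.002, -1.0]]
ft_force: [-0.3, 0.3, 1.9]
grip_width: 0.0025
```

```bash
python3 - <<'E'
from h import *
cap('wrist','w3'); d=load('w3');cap('scene','c3')
s=manip.state();print(s['tcp_pos'],s['tool_rot'],s['ft_force'],s['wrist_torque'],s['grip_width'],s['clock'])
p=np.load('pics/brake.npy');print(inv(p,s['tcp_pos']))
im=cv2.cvtColor(d['img'],cv2.COLOR_RGB2BGR);cv2.imwrite('pics/w3.png',cv2.resize(im,(800,600),interpolation=cv2.INTER_CUBIC))
im=cv2.imread('pics/c3.png')[170:300,230:390];cv2.imwrite('pics/c3c.png',cv2.resize(im,None,fx=4.5,fy=4.5,interpolation=cv2.INTER_CUBIC))
E
```

```text
[0.5178621  0.02535097 0.10124641] [[-7.23174350e-02  9.97379340e-01  2.15402297e-03]
 [ 9.97381666e-01  7.23172367e-02  1.69891302e-04]
 [ 1.36730860e-05  2.16066912e-03 -9.99997666e-01]] [ 1.23779217 -0.3776817   1.05297638] [-0.06704122 -0.19588972  0.04053128] 0.0031951807149030852 6.2
[-74.06561888  -1.63754674 101.24640805]
```

View pics/w3.png

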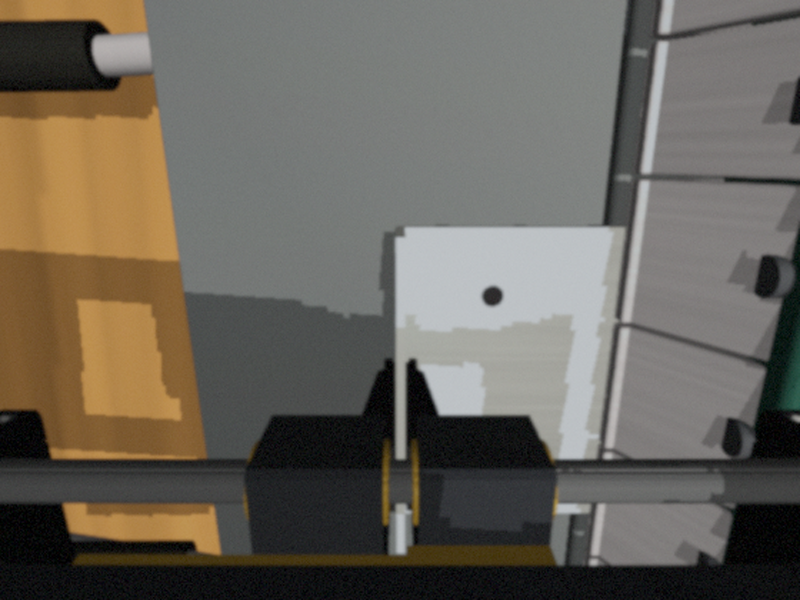

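View pics/c3c.png

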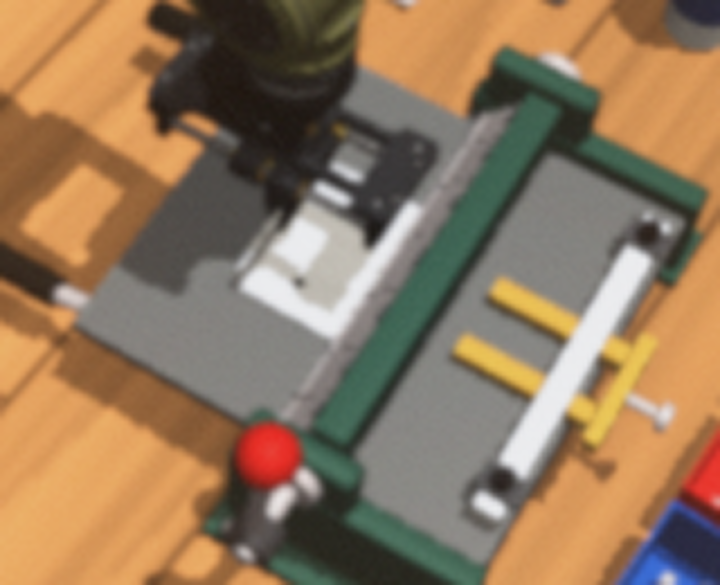

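```bash
python3 - <<'E'
from h import *
d=load('w3');s=manip.state();R=np.array(s['tool_rot'])
f=lambda q,z:(R.T@(ptz(d,q[0]*.7,q[1]*.7,z)-s['tcp_pos'])*1e3)
for a,b,z,n in(((151,20),(215,540),.085,'leaf near'),((156,100),(200,420),.085,'leaf near2'),((397,232),(397,440),.110,'flange'),((646,150),(607,430),.1,'beam front')):
    A,C=f(a,z),f(b,z);print(n,A.round(1),C.round(1),'deg',np.degrees(np.arctan2((A-C)[1],(A-C)[0])).round(2))
S=load('c3');p=np.load('pics/brake.npy')
x=lambda u,v:(230+u/4.5,170+v/4.5)
print([inv(p,ptz(S,*x(*q),.099)).round(1) for q in((492,283),(456,340))])
E
```

```text
leaf near [124.5 -80.1  16.1] [-76.9 -81.8  16.1] deg 0.5
leaf near2 [100.9 -81.8  16.1] [-18.1 -81.3  16.1] deg -0.25
flange [60.9 -2.1 -8.8] [-11.6  -2.2  -8.8] deg 0.13
beam front [85.  75.5  1.4] [-13.8  75.3   1.4] deg 0.1
[array([72.8, 24.7, 99. ]), array([ 73. , -25.7,  99. ])]
```

>>> drive_tool(
  linear=[
    [0, 1, 0],
    [0, 3, 0],
    [0, 5, 0],
    [0, 7, 0],
    [0, 9, 0],
    [0, 10, 0],
    [0, 10, 0],
  ],
  turn=[0, 0, 0, 0, 0, 0, 0],
  force=8,
)

```text
clock: 6.78
tcp_pos: [0.5268, 0.026, 0.1012]
tool_rot: [[-0.072, 0.997, -0.001], [0.997, 0.072, 0.0], [0.0, -0.001, -1.0]]
ft_force: [-3.1, -0.1, 4.4]
grip_width: 0.003
```

```bash
python3 - <<'E'
from h import *
s=manip.state();p=np.load('pics/brake.npy')
print(inv(p,s['tcp_pos']),s['ft_force'],s['wrist_torque'],s['grip_width'],s['clock'])
E
```

```text
[-65.13366645  -1.61861946 101.20890688] [-3.12126581 -0.07013961  4.35931681] [-0.02055945  0.53241011 -0.01326047] 0.0030392083059252463 6.7833
```

>>> drive_tool(
  linear=[
    [0, 0, 0],
    [0, 0, 0],
    [0, 0, 0],
  ],
  turn=[0, 0, 0],
)

```text
clock: 7.03
tcp_pos: [0.5268, 0.026, 0.1012]
tool_rot: [[-0.072, 0.997, -0.001], [0.997, 0.072, 0.0], [0.0, -0.001, -1.0]]
ft_force: [-4.6, -1.1, 4.8]
grip_width: 0.0034
```

```bash
cat > st.py <<'E'
from h import *
s=manip.state();p=np.load('pics/brake.npy')
R=np.array(s['tool_rot'])
print(inv(p,s['tcp_pos']).round(2),(R.T@s['ft_force']).round(2),s['wrist_torque'].round(3),s['grip_width'].round(4),s['clock'],'yaw',np.degrees(np.arctan2(R[1,1],R[0,1])).round(2))
E
python3 st.py; python3 - <<'E'
from h import *
cap('scene','c4');im=cv2.imread('pics/c4.png')[170:300,230:390];cv2.imwrite('pics/c4c.png',cv2.resize(im,None,fx=4.5,fy=4.5,interpolation=cv2.INTER_CUBIC))
cap('wrist','w4')
E
```

```text
Traceback (most recent call last):
  File "st.py", line 4, in <module>
    print(inv(p,s['tcp_pos']).round(2),(R.T@s['ft_force']).round(2),s['wrist_torque'].round(3),s['grip_width'].round(4),s['clock'],'yaw',np.degrees(np.arctan2(R[1,1],R[0,1])).round(2))
                                                                                               ^^^^^^^^^^^^^^^^^^^^^
AttributeError: 'float' object has no attribute 'round'
```

View pics/c4c.png

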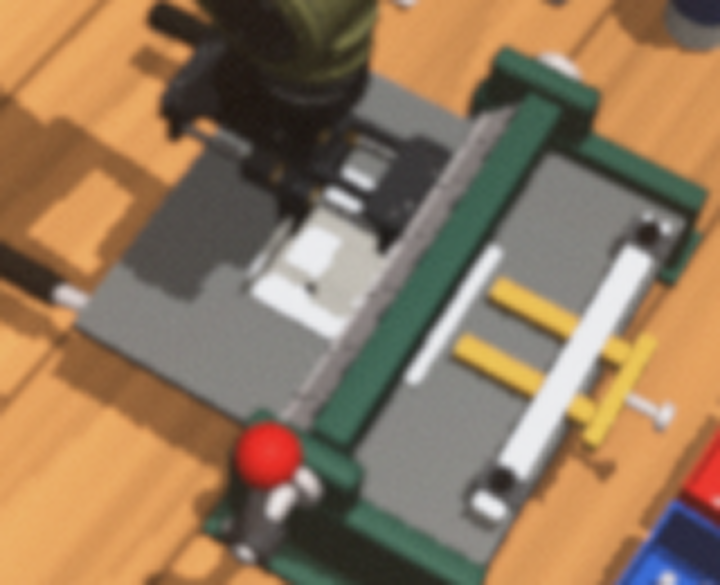

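View pics/w4.png

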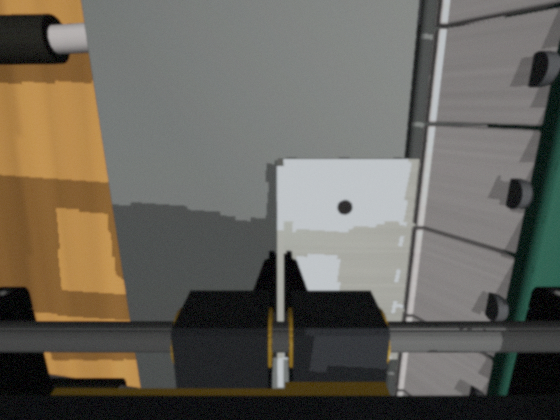

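```bash
sed -i "s/s\['grip_width'\].round(4)/round(s['grip_width'],4)/" st.py; python3 st.py; python3 - <<'E'
from h import *
cap('side','s4');im=cv2.imread('pics/s4.png')[150:300,210:400];cv2.imwrite('pics/s4c.png',cv2.resize(im,None,fx=4,fy=4,interpolation=cv2.INTER_CUBIC))
S=load('c4');p=np.load('pics/brake.npy')
x=lambda u,v:(230+u/4.5,170+v/4.5)
print('stops',[inv(p,ptz(S,*x(*q),.099)).round(1) for q in((492,283),(456,340))])
print('blank',[inv(p,ptz(S,*x(*q),.088)).round(1) for q in((502,248),(419,381))],[inv(p,pt(S,*x(*q))).round(1) for q in((490,262),(460,310),(422,370))])
E
```

```text
[-65.15  -1.62 101.2 ] [ 0.24 -4.12 -4.68] [-0.053  0.569 -0.021] 0.003 7.1333 yaw 4.15
stops [array([72.8, 24.7, 99. ]), array([ 73. , -25.7,  99. ])]
blank [array([64. , 58.5, 88. ]), array([ 65.3, -59.5,  88. ])] [array([62.2, 44.8, 87.4]), array([62.2,  2.9, 84.8]), array([ 63.3, -52.1,  89.4])]
```

View pics/s4c.png

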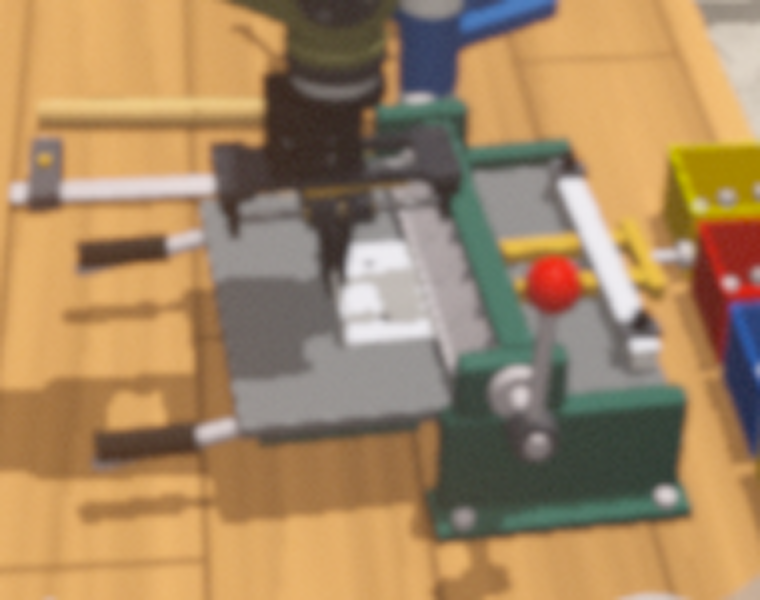

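>>> drive_tool(
  linear=[
    [0, -0.5, 0],
    [0, -1, 0],
    [0, -1, 0],
    [0, -1, 0],
  ],
  turn=[0, 0, 0, 0],
)

```text
clock: 7.52
tcp_pos: [0.5267, 0.026, 0.1012]
tool_rot: [[-0.072, 0.997, 0.002], [0.997, 0.072, 0.0], [0.0, 0.002, -1.0]]
ft_force: [2.5, 0.0, 2.0]
grip_width: 0.0025
```

```bash
python3 st.py; python3 - <<'E'
from h import *
D=load('s4');p=np.load('pics/brake.npy')
for q in((445,213),(445,205),(440,200),(450,190),(455,170)): print(q,inv(p,pt(D,210+q[0]/4,150+q[1]/4)).round(1))
E
```

```text
[-65.16  -1.63 101.24] [-0.17  2.53 -2.02] [ 0.036 -0.342  0.013] 0.0025 7.5167 yaw 4.15
(445, 213) [ 12.9 -35.  180.2]
(445, 205) [ 12.5 -35.7 187.9]
(440, 200) [  9.2 -33.1 190.9]
(450, 190) [ 15.6 -36.  201.1]
(455, 170) [ 19.8 -30.8 214.7]
```

>>> drive_tool(
  linear=[
    [0, 1, -0.3],
    [0, 2, -0.6],
    [0, 3, -0.6],
    [0, 4, -0.6],
    [0, 5, -0.6],
    [0, 5.5, -0.6],
    [0, 6, -0.6],
    [0, 6, -0.6],
    [0, 6, -0.6],
  ],
  turn=[0, 0, 0, 0, 0, 0, 0, 0, 0],
)

```text
clock: 8.27
tcp_pos: [0.5321, 0.0264, 0.1016]
tool_rot: [[-0.072, 0.997, -0.0], [0.997, 0.072, 0.0], [0.0, -0.0, -1.0]]
ft_force: [0.1, 0.6, -1.6]
grip_width: 0.0031
```

```bash
python3 st.py
```

```text
[-59.8   -1.64 101.55] [0.63 0.13 1.62] [-0.034 -0.054  0.04 ] 0.0031 8.2667 yaw 4.15
```

>>> drive_tool(
  linear=[
    [0, 0.5, 0],
    [0, 1, 0],
    [0, 1, 0],
  ],
  turn=[0, 0, 0],
)

```text
clock: 8.52
tcp_pos: [0.5332, 0.0265, 0.1017]
tool_rot: [[-0.072, 0.997, 0.0], [0.997, 0.072, 0.0], [0.0, 0.0, -1.0]]
ft_force: [-0.4, -0.2, -2.2]
grip_width: 0.003
```

>>> drive_tool(
  linear=[
    [0, 0.3, 0],
    [0, 0.6, 0],
    [0, 0.6, 0],
  ],
  turn=[0, 0, 0],
)

```text
clock: 8.77
tcp_pos: [0.5337, 0.0265, 0.1018]
tool_rot: [[-0.072, 0.997, 0.0], [0.997, 0.072, 0.0], [0.0, 0.0, -1.0]]
ft_force: [0.1, 0.6, -1.8]
grip_width: 0.0027
```

```bash
python3 st.py
```

```text
[-58.16  -1.66 101.76] [0.61 0.1  1.84] [-0.035 -0.041 -0.006] 0.0027 8.7667 yaw 4.15
```

>>> drive_tool(
  linear=[
    [0, 0.3, 0.2],
    [0, 0.6, 0.2],
    [0, 0.6, 0.2],
  ],
  turn=[0, 0, 0],
)

```text
clock: 9.02
tcp_pos: [0.5343, 0.0265, 0.1016]
tool_rot: [[-0.072, 0.997, 0.0], [0.997, 0.072, -0.0], [-0.0, 0.0, -1.0]]
ft_force: [-0.7, -0.5, 0.0]
grip_width: 0.0033
```

```bash
python3 st.py; python3 - <<'E'
from h import *
cap('scene','c5');im=cv2.imread('pics/c5.png')[205:265,300:380];cv2.imwrite('pics/c5c.png',cv2.resize(im,None,fx=9,fy=9,interpolation=cv2.INTER_CUBIC))
E
```

```text
[-57.56  -1.66 101.56] [-0.47 -0.71 -0.04] [-0.003 -0.068 -0.011] 0.0033 9.0167 yaw 4.15
```

View pics/c5c.png

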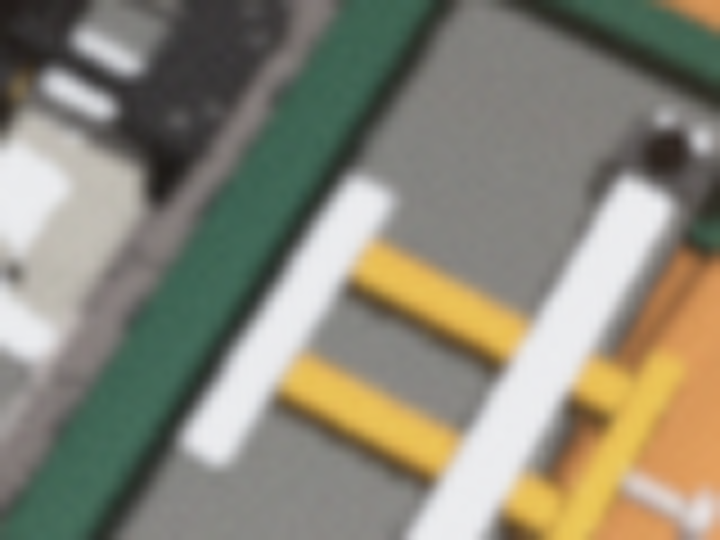

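>>> drive_tool(
  linear=[
    [0, 0.2, 0],
    [0, 0.4, 0],
    [0, 0.4, 0],
  ],
  turn=[0, 0, 0],
)

```text
clock: 9.32
tcp_pos: [0.5347, 0.0266, 0.1016]
tool_rot: [[-0.072, 0.997, 0.0], [0.997, 0.072, 0.0], [0.0, 0.0, -1.0]]
ft_force: [0.6, -0.0, -0.8]
grip_width: 0.003
```

>>> drive_tool(
  linear=[
    [0, 0.2, 0],
    [0, 0.4, 0],
    [0, 0.4, 0],
  ],
  turn=[0, 0, 0],
)

```text
clock: 9.57
tcp_pos: [0.5351, 0.0266, 0.1016]
tool_rot: [[-0.072, 0.997, 0.0], [0.997, 0.072, 0.0], [0.0, 0.0, -1.0]]
ft_force: [0.5, 0.8, -1.6]
grip_width: 0.0032
```

```bash
python3 st.py
```

```text
[-56.74  -1.66 101.58] [0.73 0.58 1.58] [ 0.011 -0.067  0.045] 0.0032 9.5667 yaw 4.15
```

>>> drive_tool(
  linear=[
    [0, 0.2, 0],
    [0, 0.4, 0],
    [0, 0.4, 0],
  ],
  turn=[0, 0, 0],
)

```text
clock: 9.82
tcp_pos: [0.5355, 0.0266, 0.1016]
tool_rot: [[-0.072, 0.997, 0.0], [0.997, 0.072, 0.0], [-0.0, 0.0, -1.0]]
ft_force: [-0.8, 0.1, -2.0]
grip_width: 0.0027
```

>>> drive_tool(
  linear=[
    [0, 0.2, 0],
    [0, 0.4, 0],
    [0, 0.4, 0],
  ],
  turn=[0, 0, 0],
)

```text
clock: 10.07
tcp_pos: [0.5359, 0.0267, 0.1016]
tool_rot: [[-0.072, 0.997, 0.0], [0.997, 0.072, 0.0], [0.0, 0.0, -1.0]]
ft_force: [0.6, -0.3, -1.5]
grip_width: 0.0029
```

>>> drive_tool(
  linear=[
    [0, 0.2, 0],
    [0, 0.4, 0],
    [0, 0.4, 0],
  ],
  turn=[0, 0, 0],
)

```text
clock: 10.32
tcp_pos: [0.5363, 0.0267, 0.1016]
tool_rot: [[-0.072, 0.997, -0.0], [0.997, 0.072, -0.0], [-0.0, -0.0, -1.0]]
ft_force: [-0.5, 0.2, -2.4]
grip_width: 0.003
```

>>> drive_tool(
  linear=[
    [0, 0.2, 0],
    [0, 0.4, 0],
    [0, 0.4, 0],
  ],
  turn=[0, 0, 0],
)

```text
clock: 10.57
tcp_pos: [0.5363, 0.0267, 0.1014]
tool_rot: [[-0.072, 0.997, -0.001], [0.997, 0.072, -0.0], [-0.0, -0.001, -1.0]]
ft_force: [-1.6, -0.2, -0.7]
grip_width: 0.0036
```

```bash
python3 st.py; python3 - <<'E'
from h import *
cap('scene','c6');im=cv2.imread('pics/c6.png')[205:265,300:380];cv2.imwrite('pics/c6c.png',cv2.resize(im,None,fx=9,fy=9,interpolation=cv2.INTER_CUBIC))
E
```

```text
[-55.56  -1.68 101.42] [-0.1  -1.59  0.66] [-0.067  0.222  0.059] 0.0036 10.5667 yaw 4.15
```

View pics/c6c.png

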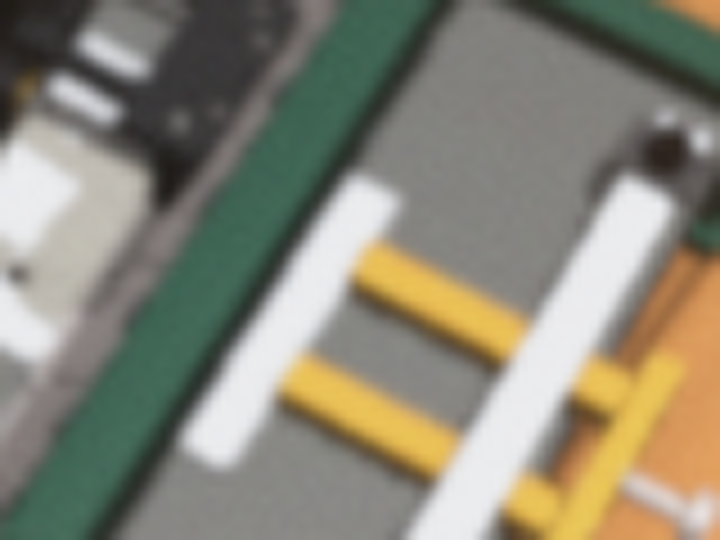

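>>> drive_tool(
  linear=[
    [0, 0.3, 0],
    [0, 0.3, 0],
    [0, 0.3, 0],
  ],
  turn=[0, 0, 0],
)

```text
clock: 10.87
tcp_pos: [0.5364, 0.0266, 0.1013]
tool_rot: [[-0.072, 0.997, -0.002], [0.997, 0.072, -0.0], [-0.0, -0.002, -1.0]]
ft_force: [-5.4, -1.3, 0.6]
grip_width: 0.0029
```

```bash
python3 st.py
```

```text
[-55.52  -1.72 101.3 ] [-0.87 -5.49 -0.63] [-0.204  0.685  0.001] 0.0029 10.8667 yaw 4.15
```

>>> drive_tool(
  linear=[
    [0, 0, 0],
    [0, 0, 0],
    [0, -0.3, 0],
    [0, -0.5, 0],
    [0, -0.5, 0],
  ],
  turn=[0, 0, 0, 0, 0],
)

```text
clock: 11.28
tcp_pos: [0.5364, 0.0267, 0.1015]
tool_rot: [[-0.072, 0.997, -0.0], [0.997, 0.072, -0.0], [-0.0, -0.0, -1.0]]
ft_force: [-3.7, -1.0, -0.6]
grip_width: 0.0029
```

```bash
python3 st.py
```

```text
[-55.51  -1.69 101.46] [-0.71 -3.76  0.58] [-0.22   0.625 -0.013] 0.0029 11.2833 yaw 4.15
```

>>> drive_tool(
  linear=[
    [0, 0, 0],
    [0, 0, 0],
    [0, 0, 0],
    [0, 0, 0],
    [0, 0, 0],
  ],
  turn=[0, 0, 0, 0, 0],
  jaw=-0.6,
)

```text
clock: 11.7
tcp_pos: [0.5371, 0.0268, 0.102]
tool_rot: [[-0.072, 0.997, 0.002], [0.997, 0.072, 0.0], [0.0, 0.002, -1.0]]
ft_force: [0.4, 0.8, 0.3]
grip_width: 0.0189
```

```bash
python3 st.py; python3 - <<'E'
from h import *
cap('wrist','w7');cap('scene','c7');im=cv2.imread('pics/c7.png')[205:265,300:380];cv2.imwrite('pics/c7c.png',cv2.resize(im,None,fx=9,fy=9,interpolation=cv2.INTER_CUBIC))
E
```

```text
[-54.75  -1.65 102.04] [ 0.77  0.44 -0.33] [-0.044 -0.117 -0.011] 0.0189 11.7 yaw 4.15
```

View pics/c7c.png

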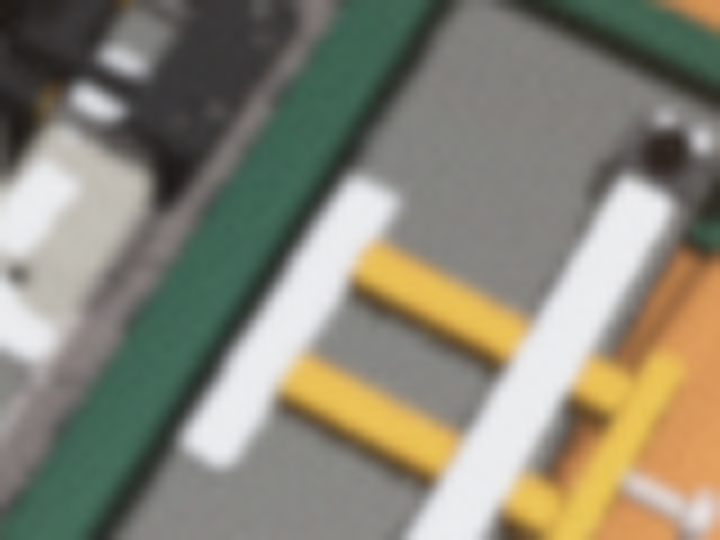

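View pics/w7.png

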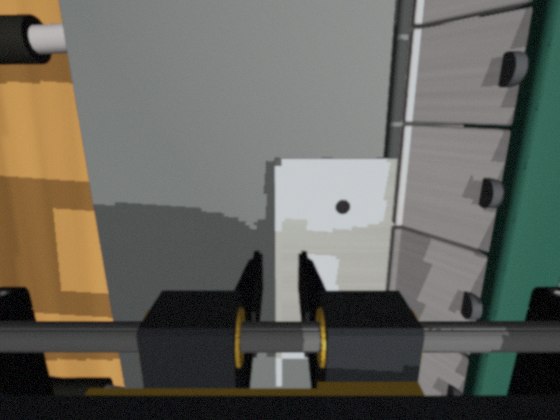

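```bash
python3 - <<'E'
from h import *
p=np.load('pics/brake.npy')
cap('side','s8')
for f,box in(('c7',(270,250,320,300)),('s8',(330,200,370,240))):
    d=load(f);x0,y0,x1,y1=box;im=d['img'][y0:y1,x0:x1].astype(int)
    m=((im[...,0]>120)&(im[...,1]<70)&(im[...,2]<70)).astype(np.uint8)
    ys,xs=np.nonzero(m);print(f,m.sum(),xs.min()+x0,xs.max()+x0,ys.min()+y0,ys.max()+y0)
    u,v=(xs.min()+xs.max())/2+x0,(ys.min()+ys.max())/2+y0
    u,v=xs.mean()+x0,ys.mean()+y0
    r=d['P'][:3,:3]@ray(d,u,v);o=d['P'][:3,3];d1=r/np.linalg.norm(r)
    globals()[f]=(o,d1)
(o1,a),(o2,b)=c7,s8
A=np.stack([a,-b],1);t=np.linalg.lstsq(A,o2-o1,rcond=None)[0]
q1,q2=o1+t[0]*a,o2+t[1]*b;print(q1,q2,inv(p,(q1+q2)/2))
for th in(0,.05,.1,.15): print(th,35+125*np.sin(.1-th),125+125*np.cos(.1-th))
E
```

```text
c7 159 283 296 264 277
s8 132 342 354 215 227
[ 0.64933129 -0.18534254  0.25193358] [ 0.64928703 -0.18531705  0.25195386] [  41.63124156 -221.36225655  251.94372022]
0 47.47917708085352 249.37552065975322
0.05 41.24739615883479 249.8437825493708
0.1 35.0 250.0
0.15 28.75260384116521 249.8437825493708
```

>>> drive_tool(
  linear=[
    [0, 0, -5],
    [0, 0, -20],
    [0, 0, -50],
    [0, 0, -90],
    [0, 0, -130],
    [0, 0, -170],
    [0, 0, -205],
    [0, 0, -225],
    [0, 0, -230],
  ],
  turn=[0, 0, 0, 0, 0, 0, 0, 0, 0],
)

```text
clock: 12.6
tcp_pos: [0.5382, 0.0267, 0.3379]
tool_rot: [[-0.072, 0.997, 0.01], [0.997, 0.072, -0.0], [-0.001, 0.01, -1.0]]
ft_force: [0.7, -0.1, 0.3]
grip_width: 0.019
```

>>> drive_tool(
  linear=[
    [-15, 8, 0],
    [-45, 20, 0],
    [-80, 35, 0],
    [-115, 52, 0],
    [-150, 68, 0],
    [-180, 82, 0],
    [-205, 92, 0],
    [-220, 97, 0],
    [-220, 97, 0],
    [-220, 97, 0],
    [-220, 97, 0],
    [-220, 97, 0],
    [-220, 97, 0],
    [-220, 97, 0],
    [-220, 97, 0],
    [-220, 97, 0],
    [-220, 97, 0],
  ],
  turn=[7, 14, 21, 28, 35, 42, 49, 56, 63, 70, 77, 84, 90, 90, 90, 90, 90],
  jaw=0.5,
)

```text
clock: 14.02
tcp_pos: [0.649, -0.1857, 0.3309]
tool_rot: [[0.997, 0.074, -0.001], [0.074, -0.997, 0.0], [-0.001, -0.0, -1.0]]
ft_force: [0.0, 0.2, 0.1]
grip_width: 0.0713
```

```bash
python3 st.py; python3 - <<'E'
from h import *
cap('wrist','w9');cap('scene','c9');im=cv2.imread('pics/c9.png')[150:330,200:390];cv2.imwrite('pics/c9c.png',cv2.resize(im,None,fx=3.3,fy=3.3,interpolation=cv2.INTER_CUBIC))
s=manip.state();print(s['tcp_pos'],s['tool_rot'],s['joint_pos'].round(1))
E
```

```text
[  41.32 -221.67  330.94] [ 0.06 -0.18 -0.08] [-0.001  0.045  0.004] 0.0713 14.0167 yaw -85.76
[ 0.64909834 -0.18567008  0.33133153] [[ 9.97310710e-01  7.32890054e-02 -2.63253539e-04]
 [ 7.32890369e-02 -9.97310736e-01  1.11815703e-04]
 [-2.54350719e-04 -1.30808596e-04 -9.99999959e-01]] [-20.5   7.8  83.5   0.   88.7  65.3]
```

View pics/c9c.png

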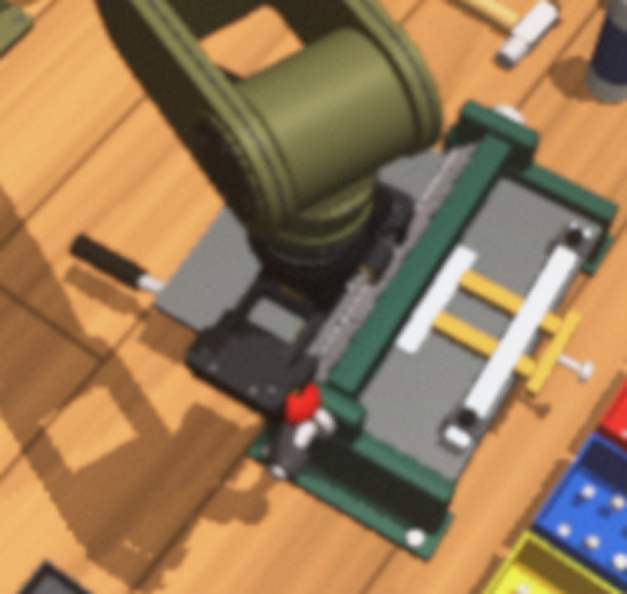

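View pics/w9.png

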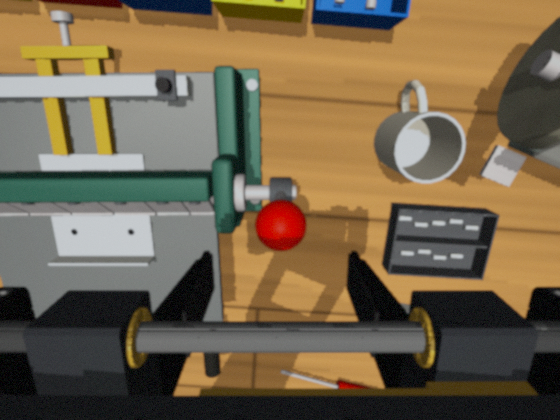

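>>> drive_tool(
  linear=[
    [0, 0, 20],
    [0, 0, 45],
    [0, 0, 70],
    [0, 0, 86],
    [0, 0, 92],
    [0, 0, 92],
    [0, 0, 92],
  ],
  turn=[0, 0, 0, 0, 0, 0, 0],
)

```text
clock: 14.7
tcp_pos: [0.6495, -0.1858, 0.2403]
tool_rot: [[0.997, 0.073, 0.001], [0.073, -0.997, -0.0], [0.001, 0.0, -1.0]]
ft_force: [0.4, 0.1, 0.1]
grip_width: 0.0716
```

>>> drive_tool(
  linear=[
    [0, 0, 0],
    [0, 0, 0],
    [0, 0, 0],
    [0, 0, 0],
    [0, 0, 0],
    [0, 0, 0],
    [0, 0, 0],
  ],
  turn=[0, 0, 0, 0, 0, 0, 0],
  jaw=-1,
  force=30,
)

```text
clock: 15.28
tcp_pos: [0.6493, -0.1858, 0.2399]
tool_rot: [[0.997, 0.072, 0.0], [0.072, -0.997, -0.0], [0.0, 0.0, -1.0]]
ft_force: [-0.3, -0.6, 0.3]
grip_width: 0.0369
```

```bash
python3 st.py; python3 - <<'E'
import numpy as np
r=125;y0=41.3-0.0
th0=.05;a0=.1-th0
P=lambda th:np.array([35+r*np.sin(.1-th),125+r*np.cos(.1-th)])
for th in list(np.linspace(.05,1.35,27)): 
    d=P(th)-P(.05);print(round(th,2),round(d[0],1),round(-d[1],1))
E
```

```text
[  41.56 -221.86  239.9 ] [-0.31  0.53 -0.32] [-0.004  0.04   0.02 ] 0.0369 15.2833 yaw -85.85
0.05 0.0 -0.0
0.1 -6.2 -0.2
0.15 -12.5 -0.0
0.2 -18.7 0.5
0.25 -24.9 1.2
0.3 -31.1 2.3
0.35 -37.2 3.7
0.4 -43.2 5.4
0.45 -49.1 7.4
0.5 -54.9 9.7
0.55 -60.6 12.3
0.6 -66.2 15.1
0.65 -71.6 18.3
0.7 -76.8 21.7
0.75 -81.9 25.3
0.8 -86.8 29.2
0.85 -91.5 33.4
0.9 -95.9 37.8
0.95 -100.2 42.3
1.0 -104.2 47.1
1.05 -107.9 52.1
1.1 -111.4 57.3
1.15 -114.7 62.6
1.2 -117.6 68.1
1.25 -120.3 73.8
1.3 -122.8 79.5
1.35 -124.9 85.4
```

>>> drive_tool(
  linear=[
    [-3, 0, 0],
    [-6.2, 0, -0.2],
    [-12.5, 0, 0],
    [-18.7, 0, 0.5],
    [-24.9, 0, 1.2],
    [-31.1, 0, 2.3],
    [-37.2, 0, 3.7],
    [-43.2, 0, 5.4],
    [-49.1, 0, 7.4],
    [-54.9, 0, 9.7],
    [-60.6, 0, 12.3],
    [-66.2, 0, 15.1],
    [-71.6, 0, 18.3],
    [-74.3, 0, 20],
    [-76.8, 0, 21.7],
    [-76.8, 0, 21.7],
  ],
  turn=[0, 0, 0, 0, 0, 0, 0, 0, 0, 0, 0, 0, 0, 0, 0, 0],
)

```text
clock: 16.62
tcp_pos: [0.5715, -0.192, 0.2195]
tool_rot: [[0.997, 0.072, -0.001], [0.072, -0.997, -0.002], [-0.001, 0.001, -1.0]]
ft_force: [-1.8, -1.1, 7.9]
grip_width: 0.0368
```

```bash
python3 st.py; python3 - <<'E'
import numpy as np
r=125
P=lambda th:np.array([35+r*np.sin(.1-th),125+r*np.cos(.1-th)])
for th in np.arange(.7,1.41,.05): 
    d=P(th)-P(.7);print(round(th,2),round(d[0],1),round(-d[1],1))
E
```

```text
[ -36.43 -222.31  219.45] [-1.89  0.96 -7.88] [-0.289  0.094  0.016] 0.0368 16.6167 yaw -85.87
0.7 0.0 -0.0
0.75 -5.1 3.7
0.8 -9.9 7.6
0.85 -14.6 11.7
0.9 -19.1 16.1
0.95 -23.3 20.7
1.0 -27.3 25.5
1.05 -31.1 30.5
1.1 -34.6 35.6
1.15 -37.8 41.0
1.2 -40.8 46.5
1.25 -43.5 52.1
1.3 -45.9 57.9
1.35 -48.0 63.8
1.4 -49.9 69.7
```

>>> drive_tool(
  linear=[
    [-5.1, 0, 3.7],
    [-9.9, 0, 7.6],
    [-14.6, 0, 11.7],
    [-19.1, 0, 16.1],
    [-23.3, 0, 20.7],
    [-27.3, 0, 25.5],
    [-31.1, 0, 30.5],
    [-33, 0, 33],
    [-34.6, 0, 35.6],
    [-36.3, 0, 38.3],
    [-37.8, 0, 41],
    [-39.4, 0, 43.8],
    [-40.8, 0, 46.5],
    [-42.2, 0, 49.3],
    [-43.5, 0, 52.1],
    [-44.8, 0, 55],
    [-45.9, 0, 58],
    [-47, 0, 61],
    [-48, 0, 63.8],
    [-48, 0, 63.8],
  ],
  turn=[0, 0, 0, 0, 0, 0, 0, 0, 0, 0, 0, 0, 0, 0, 0, 0, 0, 0, 0, 0],
)

```text
clock: 18.28
tcp_pos: [0.5226, -0.1958, 0.1543]
tool_rot: [[0.997, 0.072, -0.004], [0.072, -0.997, -0.002], [-0.004, 0.002, -1.0]]
ft_force: [-4.5, -5.4, 6.0]
grip_width: 0.037
```

```bash
python3 st.py
```

```text
[ -85.48 -222.55  154.3 ] [-4.87  5.08 -5.96] [-0.697  0.482 -0.029] 0.037 18.2833 yaw -85.85
```

>>> drive_tool(
  linear=[
    [0, 0, 1],
    [0, 0, 2],
    [0, 0, 2.5],
    [0, 0, 2.5],
  ],
  turn=[0, 0, 0, 0],
)

```text
clock: 18.62
tcp_pos: [0.522, -0.1958, 0.1521]
tool_rot: [[0.997, 0.072, -0.006], [0.072, -0.997, -0.002], [-0.006, 0.001, -1.0]]
ft_force: [-6.8, -3.1, 8.4]
grip_width: 0.0368
```

```bash
python3 st.py; python3 - <<'E'
from h import *
cap('side','s10');im=cv2.imread('pics/s10.png')[150:300,210:400];cv2.imwrite('pics/s10c.png',cv2.resize(im,None,fx=4,fy=4,interpolation=cv2.INTER_CUBIC))
cap('scene','c10');im=cv2.imread('pics/c10.png')[150:330,200:390];cv2.imwrite('pics/c10c.png',cv2.resize(im,None,fx=3.3,fy=3.3,interpolation=cv2.INTER_CUBIC))
E
```

```text
[ -86.07 -222.55  152.1 ] [-7.07  2.65 -8.37] [-0.673  1.012 -0.023] 0.0368 18.6167 yaw -85.85
```

View pics/s10c.png

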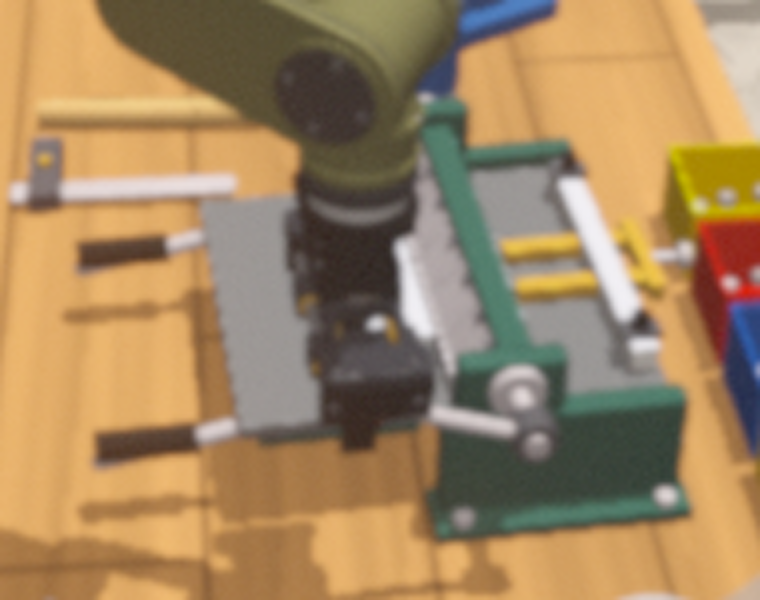

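View pics/c10c.png

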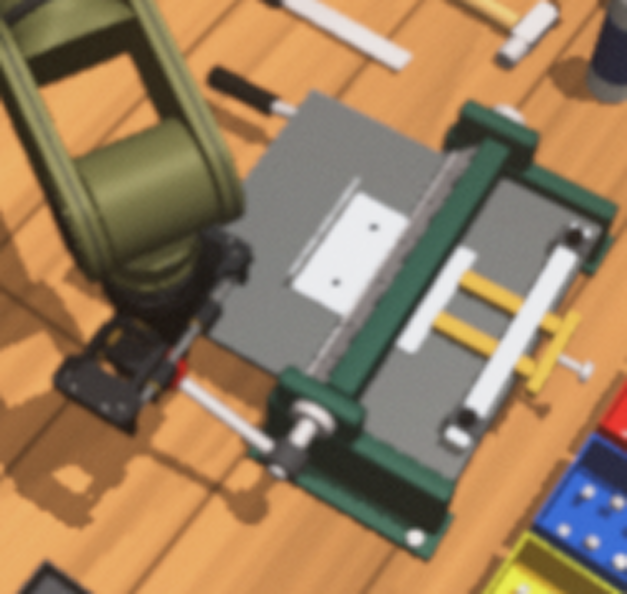

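>>> drive_tool(
  linear=[
    [-0.4, 0, 1],
    [-0.7, 0, 2],
    [-1, 0, 3],
    [-1, 0, 3],
  ],
  turn=[0, 0, 0, 0],
)

```text
clock: 19.05
tcp_pos: [0.5212, -0.1959, 0.1491]
tool_rot: [[0.997, 0.072, -0.005], [0.072, -0.997, -0.002], [-0.006, 0.002, -1.0]]
ft_force: [-5.8, -3.1, 7.7]
grip_width: 0.0368
```

```bash
python3 st.py
```

```text
[ -86.88 -222.56  149.09] [-6.08  2.73 -7.64] [-0.586  0.884  0.017] 0.0368 19.05 yaw -85.85
```

>>> drive_tool(
  linear=[
    [0, 0, 0],
    [0, 0, 0],
    [0, 0, 0],
    [0, 0, 0],
    [0, 0, 0],
  ],
  turn=[0, 0, 0, 0, 0],
  jaw=0.4,
)

```text
clock: 19.47
tcp_pos: [0.5231, -0.1944, 0.1478]
tool_rot: [[0.997, 0.073, -0.002], [0.073, -0.997, 0.001], [-0.002, -0.001, -1.0]]
ft_force: [0.5, -0.3, 0.2]
grip_width: 0.0639
```

>>> drive_tool(
  linear=[
    [0, 0, -10],
    [0, 0, -30],
    [0, 0, -60],
    [0, 0, -100],
    [0, 0, -140],
    [0, 0, -180],
    [0, 0, -215],
    [0, 0, -230],
    [0, 0, -230],
    [0, 0, -230],
  ],
  turn=[0, 0, 0, 0, 0, 0, 0, 0, 0, 0],
)

```text
clock: 20.3
tcp_pos: [0.5237, -0.1948, 0.3787]
tool_rot: [[0.997, 0.073, 0.001], [0.073, -0.997, -0.0], [0.001, 0.0, -1.0]]
ft_force: [0.4, 0.1, -0.1]
grip_width: 0.0665
```

```bash
python3 st.py; python3 - <<'E'
from h import *
cap('wrist','w11')
cap('side','s11');im=cv2.imread('pics/s11.png')[150:300,210:400];cv2.imwrite('pics/s11c.png',cv2.resize(im,None,fx=4,fy=4,interpolation=cv2.INTER_CUBIC))
cap('scene','c11');im=cv2.imread('pics/c11.png')[150:330,200:390];cv2.imwrite('pics/c11c.png',cv2.resize(im,None,fx=3.3,fy=3.3,interpolation=cv2.INTER_CUBIC))
p=np.load('pics/brake.npy')
R=[]
for f in('c11','s11'):
    d=load(f);im=d['img'].astype(int);m=((im[...,0]>110)&(im[...,1]<70)&(im[...,2]<70)).astype(np.uint8)
    n,l,st,ce=cv2.connectedComponentsWithStats(m)
    g=proj(d,B(p,(-84,-222,164)));
    k=[i for i in range(1,n) if np.hypot(*(ce[i]-g))<15 and st[i][4]>20];print(f,g,[(st[i].tolist(),ce[i].round(1)) for i in k])
    if k:
        i=max(k,key=lambda i:st[i][4]);r=d['P'][:3,:3]@ray(d,*ce[i]);R.append((d['P'][:3,3],r/np.linalg.norm(r)))
if len(R)==2:
    (o1,a),(o2,b)=R;t=np.linalg.lstsq(np.stack([a,-b],1),o2-o1,rcond=None)[0]
    q=inv(p,(o1+t[0]*a+o2+t[1]*b)/2);print(q,'angle',.1-np.arctan2(q[0]-35,q[2]-125))
E
```

```text
[ -84.3  -221.59  378.72] [ 0.38 -0.05  0.11] [-0.01   0.016 -0.009] 0.0665 20.3 yaw -85.84
c11 [248.71048184 261.16508934] [([243, 255, 13, 13, 126], array([249.3, 261.1]))]
s11 [298.87344074 251.94423367] [([294, 246, 12, 13, 125], array([299.7, 251.7]))]
[ -82.20753551 -221.55754246  164.66135773] angle 1.3445055263178762
```

View pics/s11c.png

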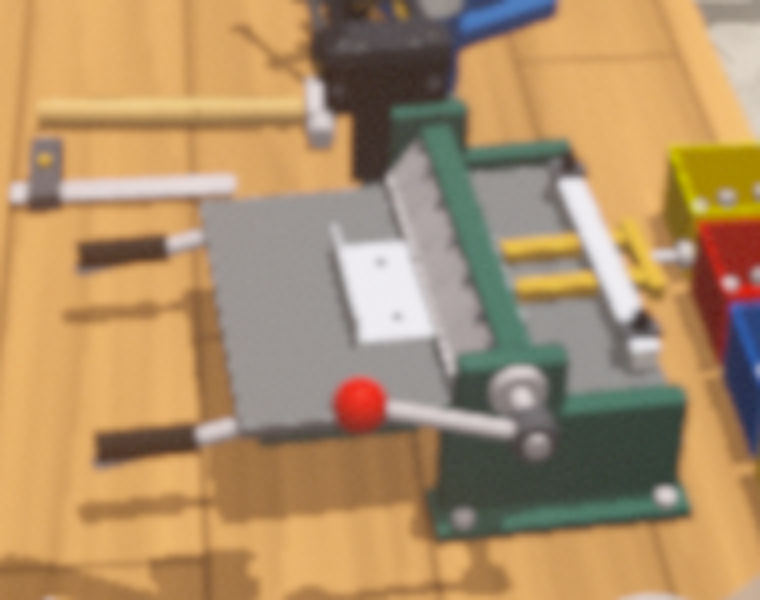

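View pics/c11c.png

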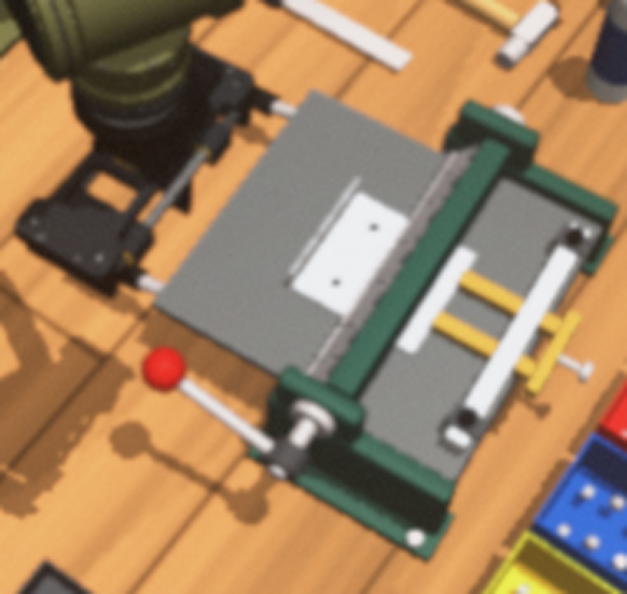

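```bash
python3 - <<'E'
from h import *
a=cv2.imread('pics/c7.png')[205:265,300:380];b=cv2.imread('pics/c11.png')[205:265,300:380]
cv2.imwrite('pics/cmp.png',np.hstack([cv2.resize(i,None,fx=4.9,fy=7,interpolation=cv2.INTER_CUBIC) for i in(a,b)]))
E
```

```text
(no output)
```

View pics/cmp.png

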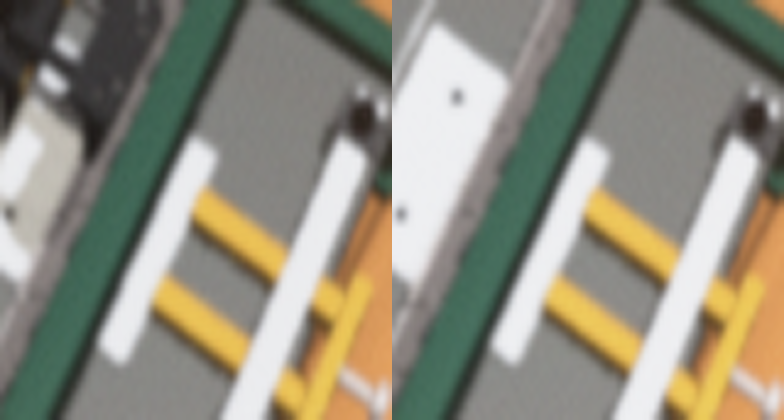

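View pics/w11.png

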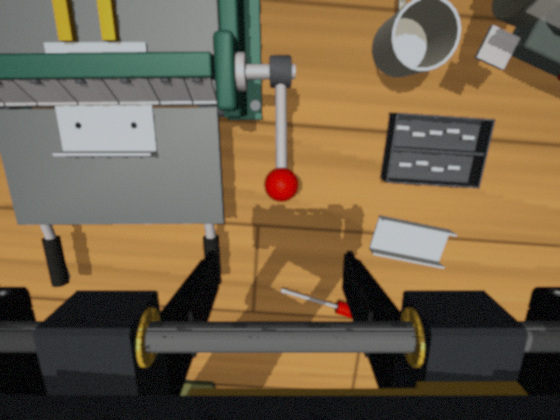

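The edge is still against both stops (unchanged before and after clamping), the lever is fully over, and the gripper hangs free above the ball. I'm handing it in.

```bash
python3 -c "
from plant import manip
print(manip.job_done())"
```

```text
the job is handed in; nothing more can be done
None
```

The blank is against both gauge stops and clamped, and the job was handed in at about 20.4 s of the 61 s allowed; no verdict was reported.

- **Blank:** I gripped it by the flange, squared it to the brake, slid it under the beam and felt for the stops in 0.3–0.4 mm steps. I stopped at about 5.5 N, against the 12 N at which the thumbscrew slips. After letting go, and again after clamping, the enlarged scene pictures show the leading edge touching both stops. The blank and the stops look unmoved between those two pictures. Before the last few millimetres the blank measured square to within about 0.3°; I did not measure the angle again after clamping.
- **Lever:** I pulled it over by the ball, and two cameras put it at about 1.345 rad of the 1.35 end stop. The ball seems to have slipped a few millimetres in the grip over the last push, so I could not feel the end stop and relied on the camera reading.
- **At hand-in:** The jaws were open and the tool was raised well clear, with almost no force on the wrist. The other things on the bench look undisturbed in the last pictures.

**Not checked:** I could not measure the beam's force on the blank; I infer it from the lever angle. Partway through the slide the force rose to about 5 N before the stops. It came from friction, because the gripped blank was being pressed down, and it went away when I raised the tool 0.6 mm. The stops met the blank about 1 mm further on than the cameras predicted, which is within the calibration error.

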